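# Put the bamboo lids back on the washed canisters

## Task

The four stoneware canisters have been washed and dried: put each bamboo lid back on the canister it fits, fully down on the rim and lined up with it. Set the lids down rather than dropping them, leave the canisters standing where they are, and do not disturb the pencil sharpener cube that stands among them.

Things in the scene. Friction and masses are not known exactly. Their poses are not given: they have to be found in the camera images.
- tall_lid_knob (a point): Large round bamboo lid, about 0.09 kg: plate 102 mm across, plug 70 mm across, round knob 28 mm across. It lies on the counter right way up, plug down, knob up: plug 10 mm deep below, plate 8 mm thick, knob 30 mm tall on top of the plate (48 mm in all). The point is the middle of the knob, 15 mm above the plate's top and 33 mm above the underside of the plug; z is up. When the lid is seated this point is 23 mm above the rim. 
- small_lid_knob (a point): Small round bamboo lid, about 0.04 kg: plate 74 mm across, plug 42 mm across, round knob 22 mm across. It lies on the counter right way up, plug down, knob up: plug 10 mm deep below, plate 8 mm thick, knob 30 mm tall on top of the plate (48 mm in all). The point is the middle of the knob, 15 mm above the plate's top and 33 mm above the underside of the plug; z is up. When the lid is seated this point is 23 mm above the rim. 
- square_lid_knob (a point): Square bamboo lid, about 0.11 kg: plate 102 by 102 mm, plug 70 by 70 mm, square knob 26 by 26 mm, sides along the lid's x and y. It lies on the counter right way up, plug down, knob up: plug 10 mm deep below, plate 8 mm thick, knob 30 mm tall on top of the plate (48 mm in all). The point is the middle of the knob, 15 mm above the plate's top and 33 mm above the underside of the plug; z is up. When the lid is seated this point is 23 mm above the rim. 
- oblong_lid_knob (a point): Oblong bamboo lid, about 0.12 kg: plate 82 mm along x and 138 mm along y, plug 50 by 106 mm, bar knob 18 mm along x and 60 mm along y. It lies on the counter right way up, plug down, knob up: plug 10 mm deep below, plate 8 mm thick, knob 30 mm tall on top of the plate (48 mm in all). The point is the middle of the knob, 15 mm above the plate's top and 33 mm above the underside of the plug; z is up. When the lid is seated this point is 23 mm above the rim. 
- tall_mouth (a point): Tall round canister, 120 mm high, 96 mm outside, mouth 84 mm across, about 0.56 kg. Grey stoneware, open at the top, standing loose on the counter; wall and floor 6 mm. The point is the centre of the mouth in the plane of the rim; z is up. 
- small_mouth (a point): Small round canister, 70 mm high, 68 mm outside, mouth 56 mm across, about 0.24 kg. Grey stoneware, open at the top, standing loose on the counter; wall and floor 6 mm. The point is the centre of the mouth in the plane of the rim; z is up. 
- square_mouth (a point): Square canister, 95 mm high, 96 by 96 mm outside, mouth 84 by 84 mm with sides along x and y, about 0.6 kg. Grey stoneware, open at the top, standing loose on the counter; wall and floor 6 mm. The point is the centre of the mouth in the plane of the rim; z is up. 
- oblong_mouth (a point): Low oblong canister, 60 mm high, outside 76 mm along x and 132 mm along y, mouth 64 by 120 mm, about 0.48 kg. Grey stoneware, open at the top, standing loose on the counter; wall and floor 6 mm. The point is the centre of the mouth in the plane of the rim; z is up. 
- sharpener_center (a point): Yellow plastic pencil sharpener cube, 42 mm, standing loose among the canisters and lids; not part of the job. The point is its centre.
Not all that is in view belongs to the job. Leave any turquoise or yellow look-alike of the part that bears tall_lid_knob alone.

How it is judged:
By the outcome, as a careful person would: the job done as asked, in the order asked, and still so for the second after the job is handed in, with the robot touching nothing.
It also fails if it takes over 109 s, if anything falls off the work surface, if the arm or the gripper's body presses on something with over 40 N, if the wrist force passes 120 N, or if a joint passes its speed limit or range.

## Robot

A 7-joint arm with a two-finger parallel gripper is mounted at the origin on the work surface. World frame = base frame: x ahead of the robot, y to its left, z up, the work surface at z = 0. Lengths are in m, angles in rad, forces in N, time in s.
With the tool pointing down it reaches from about 0.425 to 1.025 m from the base axis. Payload 9.4 kg.
Tool frame: the origin (TCP) lies on the centre line of the jaws, within the pads' length; the fingertips stand 17 mm ahead of it and the grasp point (between the pads) lies 2 mm behind it; z points along the fingers, y is the line along which they close (so a half turn about z gives the same grasp; the last joint's range is limited). The gripper opens to 93 mm and grips with 3 to 60 N. Pads are 15 mm wide; open, the fingers measure 128 mm over their backs; the gripper's body (75 mm by 188 mm) begins 65 mm behind the grasp point.
Start: joints at [-1.214, 0.599, -0.003, 1.599, 0.002, 0.943, -0.08], TCP at [0.305, 0.658, 0.2] pointing down, gripper open.
Joint ranges: [-2.57, 2.57], [-0.35, 1.97], [-1.29, 1.29], [0.11, 2.56], [-1.05, 4.19], [0.11, 1.86], [-2.63, 2.63]. Speed limits (rad/s): [2.22, 2.22, 3.01, 3.01, 3.14, 3.14, 3.14].

## Interface

Orientations are given as a rotation vector (axis times angle).
In Python, from cell import ctrl gives the robot as it stands. Calls block until the motion is done:
- ctrl.reach(position, orientation): joint-space move of the TCP to a pose.
- ctrl.movel(position, max_speed=0.15, rotation=None): straight line of the TCP; rotation=None keeps the orientation; max_speed is the mean speed in m/s.
- ctrl.move_j(angles): joint-space move.
- ctrl.grip(opening, f_grip=None): finger opening in m; f_grip is the grip in N (None keeps the last); returns when the fingers have stopped.
- ctrl.sleep(seconds).
- ctrl.ik(position, orientation): joint angles nearest the present ones, or None.
- ctrl.sense(): the state.
- ctrl.grab_frame(name): name is "side" or "top" or "wrist"; returns a dict with "color" (400x640x3 uint8, red, green, blue), "z_map" (400x640 float32, m along the optical axis (not along the pixel's ray), 0 where there is no reading), "fx", "fy", "cx", "cy" (pixels), "world_from_camera" (4x4, takes a point from camera to world coordinates); the wrist camera has in their place "T_tool_cam" (4x4, takes a point from camera to tool coordinates, whose origin is the TCP and whose axes are the flange's). Camera axes: x right, y up, looking along -z (the intrinsics and any distortion apply to the point x, -y, -z); pixel columns grow to the right and rows downward; lengths in m; the calibration is good to about 2 mm. A picture is of the moment at which its call begins: read the wrist's pose just before it.
A pose or a line that the arm cannot do raises ctrl.MotionError and nothing moves.
- ctrl.close_job(): hands the job in; it is judged then, once.
The state is a dict: "time_s": time; "joint_positions": joint angles; "qd": joint speeds; "joint_efforts": joint torques, N m; "position": TCP position; "tcp_rot": TCP orientation; "contact_force": force on the tool from outside, world axes, zero at the start; "torque": the same for the moment, N m; "finger_gap": finger opening in m; "grip_force": force on a finger pad.
Only numpy, scipy, OpenCV 4.12 (cv2) and the standard library are available. Lean on these libraries where they do the work, as an engineer would, in place of code of your own. Each camera call takes 0.05 s, during which the arm holds its last target. There are 200 camera calls.

## Working session

There is one attempt and no reset: what is moved stays moved. The work goes in short steps, each a Python script; the robot and the scene stay as the last script left them, time stands still between calls to the robot, and variables do not carry over. Pictures are saved under pics/ and viewed, at most 14 in all, crops included, and the job is handed in when it is done.

```bash
mkdir -p pics; ls; python3 - <<'E'
from cell import ctrl
import cv2,numpy as np
for n in("top","side"):
    f=ctrl.grab_frame(n); cv2.imwrite(f"pics/{n}0.png",f["color"][:,:,::-1])
    np.savez(f"{n}0.npz",**f)
    print(n,{k:v for k,v in f.items() if k not in("color","z_map")}, (f["z_map"]>0).mean())
print(ctrl.sense())
E
```

```text
pics
top {'fx': 470.1933427105059, 'fy': 470.1933427105059, 'cx': 326.7726370078919, 'cy': 195.34356464767862, 'world_from_camera': array([[ 7.00396905e-02,  9.75609053e-01, -2.08041866e-01,
         1.52088347e-01],
       [-9.97544155e-01,  6.85661751e-02, -1.42947322e-02,
        -9.03463475e-02],
       [ 3.18564839e-04,  2.08532146e-01,  9.78015461e-01,
         1.78302475e+00],
       [ 0.00000000e+00,  0.00000000e+00,  0.00000000e+00,
         1.00000000e+00]])} 0.99622265625
side {'fx': 426.9741440529983, 'fy': 426.9741440529983, 'cx': 326.420969191105, 'cy': 203.00036058987257, 'world_from_camera': array([[ 0.71681567,  0.40628314, -0.56666507, -0.18340312],
       [-0.6972061 ,  0.42799882, -0.57508318, -0.76967536],
       [ 0.00888538,  0.80731098,  0.59005935,  0.84402554],
       [ 0.        ,  0.        ,  0.        ,  1.        ]])} 0.99605078125
{'time_s': 0.1, 'joint_positions': array([-1.21369473,  0.6000352 , -0.00251112,  1.60003929,  0.00174501,
        0.94294226, -0.07979456]), 'qd': array([-0.00083568, -0.00129949,  0.00014221, -0.00143411,  0.00066603,
       -0.00166949, -0.00031206]), 'joint_efforts': array([ 5.65370676e-03, -7.66552019e+01,  1.50246955e+00, -2.52937013e+01,
       -5.23106055e-02,  1.35812885e-02,  3.24863140e-05]), 'position': array([0.30455573, 0.65740776, 0.19895776]), 'tcp_rot': array([-6.76032429e-01, -3.06778647e+00,  2.21085982e-03]), 'contact_force': array([ 0.23606075,  0.11065323, -0.45596741]), 'torque': array([ 0.01543353, -0.0345717 ,  0.01972725]), 'grip_force': 0.0, 'finger_gap': 0.09283161523103566}
```

View pics/top0.png

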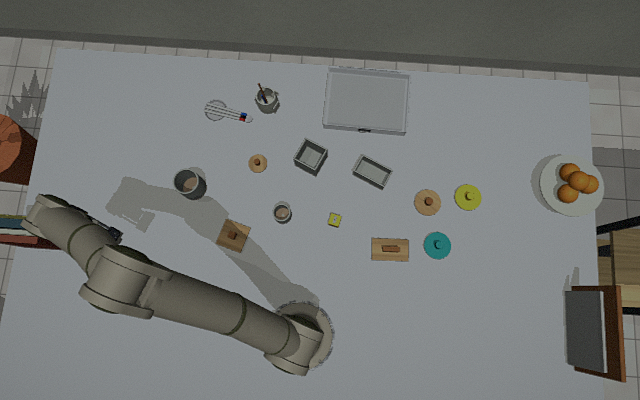

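View pics/side0.png

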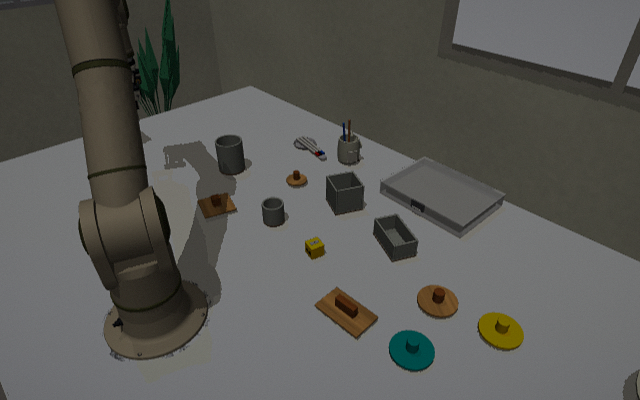

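The top view has large lid (428,202), small lid (257,163), square lid (234,236) and oblong lid (390,249). The canisters are tall (190,184), small (283,212), square (311,156) and oblong (372,172), with the sharpener at (335,220). Yellow and turquoise decoys are at (468,197) and (437,245).

```bash
cat > h.py <<'E'
import numpy as np,cv2
def cloud(f,M=None):
    M=f["world_from_camera"] if M is None else M
    z=f["z_map"].astype(float); v,u=np.mgrid[:400,:640]
    P=np.stack([(u-f["cx"])/f["fx"]*z,-(v-f["cy"])/f["fy"]*z,-z,np.ones_like(z)],-1)
    return (P@M.T)[...,:3]
def cast(f,uv,h,M=None):
    M=f["world_from_camera"] if M is None else M
    uv=np.atleast_2d(uv).astype(float)
    d=np.stack([(uv[:,0]-f["cx"])/f["fx"],-(uv[:,1]-f["cy"])/f["fy"],-np.ones(len(uv))],-1)@M[:3,:3].T
    o=M[:3,3]; return (o+d*((h-o[2])/d[:,2])[:,None])[:,:2]
def rect(p):
    (c,s,a)=cv2.minAreaRect((np.asarray(p)*1000).astype(np.float32)); return np.array(c)/1000,s,a
def circ(p):
    c,r=cv2.minEnclosingCircle((np.asarray(p)*1000).astype(np.float32)); return np.array(c)/1000,2*r
def wood(f,box=None):
    hsv=cv2.cvtColor(f["color"],cv2.COLOR_RGB2HSV)
    m=((hsv[...,0]>4)&(hsv[...,0]<22)&(hsv[...,1]>70)&(hsv[...,2]>40)).astype(np.uint8)
    if box is not None:
        k=np.zeros_like(m);k[box[1]:box[3],box[0]:box[2]]=1;m*=k
    return m
E
python3 - <<'E'
from h import *
for cam,S in (("top",dict(tall=(428,202),small=(257,163),square=(234,236),oblong=(390,249))),("side",dict(tall=(438,300),small=(297,180),square=(217,205),oblong=(346,312)))):
    f=dict(np.load(cam+"0.npz")); C=cloud(f)
    for n,(u,v) in S.items():
        m=wood(f,(u-40,v-40,u+40,v+40)); P=C[m>0]
        pl=P[(P[:,2]>.011)&(P[:,2]<.024)]; kn=P[P[:,2]>.04]
        print(cam,n,m.sum(),"plate",rect(pl[:,:2]),circ(pl[:,:2]),np.median(pl[:,2]),"knob",kn[:,:2].mean(0) if len(kn) else 0,np.median(kn[:,2]) if len(kn) else 0)
    if cam=="top":
        for n,(u,v),h in (("tall",(190,184),.12),("small",(283,212),.07),("square",(311,156),.095),("oblong",(372,172),.06)):
            P=C[v-35:v+35,u-35:u+35].reshape(-1,3); P=P[abs(P[:,2]-h)<.008]
            print("can",n,len(P),rect(P[:,:2]),circ(P[:,:2]),np.median(P[:,2]))
        P=C[205:235,320:350].reshape(-1,3);P=P[abs(P[:,2]-.042)<.006];print("sharp",rect(P[:,:2]))
        print("counter",np.median(C[280:300,450:500,2]))
E
```

```text
top tall 562 plate (array([ 0.4587373 , -0.41063257]), (99.5025634765625, 261.609375), 60.30259323120117) (array([ 0.46726532, -0.3944505 ]), 266.2296447753906) 0.01783651351976867 knob [ 0.52777248 -0.45359767] 0.048435656771811164
top small 253 plate (array([0.63737811, 0.21331723]), (68.59530639648438, 70.81278228759766), 78.472900390625) (array([0.63833234, 0.21255858]), 74.7470703125) 0.017965021066274955 knob [0.59698154 0.19048909] 0.048601217384284245
top square 702 plate (array([0.34887143, 0.27795166]), (101.55013275146484, 100.4317626953125), 73.25883483886719) (array([0.34932629, 0.27744717]), 137.93724060058594) 0.01754941238868346 knob [0.33265441 0.24988931] 0.04865860368008379
top oblong 818 plate (array([ 0.38014642, -0.36914243]), (137.41925048828125, 291.24310302734375), 37.153778076171875) (array([ 0.39996698, -0.35412302]), 293.71697998046875) 0.01789907672983093 knob [ 0.32804918 -0.30258691] 0.046971181285396235
can tall 148 (array([0.52441559, 0.45226105]), (95.95174407958984, 94.42020416259766), 53.412357330322266) (array([0.5248335 , 0.45132379]), 98.3216629
[... 961 characters left out ...]
e (array([0.69327924, 0.25503369]), (222.05288696289062, 71.39298248291016), 34.47675323486328) (array([0.70071747, 0.24598492]), 225.21994018554688) 0.01713425878165553 knob [0.6320777  0.21366407] 0.04632441591869452
side square 558 plate (array([0.34427112, 0.27622638]), (107.08846282958984, 102.43804168701172), 74.08256530761719) (array([0.34515002, 0.27651813]), 137.57711791992188) 0.017167206237143018 knob [0.30899793 0.2044168 ] 0.04790676010162437
side oblong 1416 plate (array([ 0.33406503, -0.31514923]), (85.19110107421875, 139.52392578125), 1.8460735082626343) (array([ 0.33283704, -0.31594598]), 159.175537109375) 0.0172827519496499 knob [ 0.31306621 -0.33401093] 0.04758805291688517
```

```bash
cat >> h.py <<'E'
from scipy.spatial.transform import Rotation as Rn
def rv(psi): return (Rn.from_euler('z',psi)*Rn.from_euler('x',np.pi)).as_rotvec()
def wristM(f,s):
    M=np.eye(4);M[:3,:3]=Rn.from_rotvec(s["tcp_rot"]).as_matrix();M[:3,3]=s["position"];return M@f["T_tool_cam"]
E
python3 - <<'E'
from cell import ctrl
from h import *
T=ctrl.grab_frame("wrist");print(T["T_tool_cam"].round(4),T["fx"],T["cx"],T["cy"])
T=T["T_tool_cam"]
pts=dict(tallC=(.525,.452),squareL=(.349,.278),smallL=(.638,.213),squareC=(.666,.009),smallC=(.4415,.1005),oblongC=(.628,-.231),tallL=(.524,-.452),oblongL=(.334,-.315))
d=-T[:3,2]; s=(.25-T[2,3])/d[2]; off=(T[:3,3]+s*d)
for n,p in pts.items():
    p=np.array(p); az=np.arctan2(p[1],p[0])
    R=Rn.from_rotvec(rv(az+np.pi/2)).as_matrix()
    best=None
    for q in (p-(R@off)[:2],p-(R@off)[:2]*.5,p):
        if ctrl.ik([*q,.30],rv(az+np.pi/2)) is not None: best=q;break
    try: ctrl.reach([*best,.30],rv(az+np.pi/2))
    except Exception as e: print(n,e);continue
    st=ctrl.sense();f=ctrl.grab_frame("wrist")
    np.savez(f"w_{n}.npz",M=wristM(f,st),**f);cv2.imwrite(f"pics/w_{n}.png",f["color"][:,:,::-1])
    print(n,st["time_s"],best,st["position"],(f["z_map"]>0).mean())
ims=[cv2.resize(cv2.imread(f"pics/w_{n}.png"),(320,200)) for n in list(pts)[:8]]
ims=[cv2.resize(i,(266,166)) for i in ims]+[np.zeros((166,266,3),np.uint8)]
cv2.imwrite("pics/tour.png",np.vstack([np.hstack(ims[i:i+3]) for i in(0,3,6)]))
E
```

```text
[[-7.000e-04  9.572e-01  2.895e-01  8.010e-02]
 [ 1.000e+00  3.000e-04  1.600e-03 -1.000e-04]
 [ 1.400e-03  2.895e-01 -9.572e-01 -1.855e-01]
 [ 0.000e+00  0.000e+00  0.000e+00  1.000e+00]] 326.68228658549936 314.4223643909853 195.9559380117452
tallC 1.2 [0.49193008 0.49159598] [0.4899701  0.49326869 0.29914618] 0.9960546875
squareL 2.2167 [0.31746548 0.31882934] [0.31815804 0.32038921 0.30030782] 0.99615234375
smallL 3.45 [0.62239828 0.26217365] [0.62122872 0.26335011 0.29987381] 0.99601171875
squareC 4.3417 [0.66607615 0.0605893 ] [0.66586304 0.06318608 0.29992708] 0.995859375
smallC 5.3833 [0.43080471 0.15096853] [0.43206765 0.15144118 0.30042032] 0.99607421875
oblongC 6.9083 [ 0.6465334  -0.18285465] [ 0.64666677 -0.18108551  0.29991314] 0.99580859375
tallL 7.9333 [ 0.55827825 -0.41344532] [ 0.55979122 -0.41145332  0.29976823] 0.9958359375
oblongL 8.9083 [ 0.36995461 -0.27800368] [ 0.37185236 -0.27824473  0.30062723] 0.99580859375
```

View pics/tour.png

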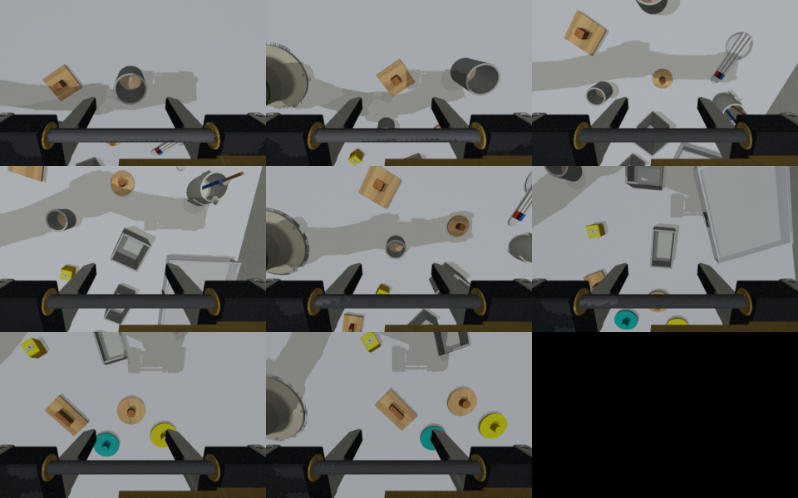

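The wrist views show every target near the image centre and unobstructed. I'll measure plates, knobs and rims from them.

```bash
python3 - <<'E'
from h import *
pts=dict(tallC=(.525,.452),squareL=(.349,.278),smallL=(.638,.213),squareC=(.666,.009),smallC=(.4415,.1005),oblongC=(.628,-.231),tallL=(.524,-.452),oblongL=(.334,-.315))
H=dict(tallC=.12,squareC=.095,smallC=.07,oblongC=.06)
R=dict(tall=.06,small=.045,square=.08,oblong=.09)
for v in list(pts)+["top","side"]:
    f=dict(np.load(f"{v}0.npz" if v in("top","side") else f"w_{v}.npz")); C=cloud(f,f.get("M"))
    for n,p in pts.items():
        if v not in (n,"top","side"): continue
        h=H.get(n,.018); D=C[np.hypot(C[...,0]-p[0],C[...,1]-p[1])<R[n[:-1]]+.008]
        for lab,hh in ((("rim",h),) if n in H else (("plate",h),("knob",.048))):
            P=D[abs(D[:,2]-hh)<(.007 if lab=="rim" else .005)][:,:2]
            if lab=="knob": P=P[np.hypot(*(P-np.array(p)).T)<.045]
            if len(P)<5: continue
            o=circ(P) if n[0:2] in("ta","sm") else rect(P)
            print(v if v in("top","side") else "wrist",n,lab,len(P),*[np.round(x,4) for x in o], "zmed",round(float(np.median(D[abs(D[:,2]-hh)<.007][:,2])),4))
E
```

```text
wrist tallC rim 1339 [0.5234 0.4515] 96.1607 zmed 0.1199
wrist squareL plate 4092 [0.3472 0.2781] [102.0069 102.2117] 73.2745 zmed 0.0182
wrist squareL knob 341 [0.347  0.2782] [26.1296 25.7873] 73.1962 zmed 0.048
wrist smallL plate 1619 [0.6357 0.2141] 73.5101 zmed 0.0184
wrist smallL knob 185 [0.6358 0.214 ] 21.5927 zmed 0.0483
wrist squareC rim 1492 [0.6657 0.0075] [96.1964 96.1515] 64.9411 zmed 0.0949
wrist smallC rim 718 [0.4411 0.0987] 68.206 zmed 0.07
wrist oblongC rim 1345 [ 0.6277 -0.2336] [132.3251  76.1301] 64.8745 zmed 0.06
wrist tallL plate 3158 [ 0.5271 -0.452 ] 101.69 zmed 0.0185
wrist tallL knob 301 [ 0.527  -0.4518] 28.1775 zmed 0.0484
wrist oblongL plate 4243 [ 0.3368 -0.3155] [ 82.184  137.8871] 1.5765 zmed 0.0185
wrist oblongL knob 543 [ 0.337  -0.3151] [18.0985 59.4189] 1.6398 zmed 0.0483
top tallC rim 140 [0.5248 0.4522] 97.288 zmed 0.1196
top squareL plate 506 [0.3487 0.2799] [105.1482 102.1522] 73.2588 zmed 0.0176
top squareL knob 35 [0.3477 0.2789] [24.5389 25.2347] 71.927 zmed 0.048
top smallL plate 168 [0.6405 0.2122] 84.5963 zmed 0.0182
top smallL knob 21 
[... 619 characters left out ...]
2.438 ] 74.0826 zmed 0.0171
side squareL knob 44 [0.344 0.276] [33.335  24.4597] 69.2567 zmed 0.0473
side smallL plate 168 [0.6333 0.2116] 77.1774 zmed 0.0171
side smallL knob 17 [0.6336 0.2145] 19.681 zmed 0.0457
side squareC rim 205 [0.6621 0.0073] [101.7665  98.0355] 63.7853 zmed 0.0928
side smallC rim 131 [0.4372 0.0982] 70.1831 zmed 0.0681
side oblongC rim 291 [ 0.624  -0.2337] [135.3394  77.4659] 65.1761 zmed 0.0579
side tallL plate 884 [ 0.5235 -0.4513] 105.4951 zmed 0.0175
side tallL knob 85 [ 0.5235 -0.4498] 31.6661 zmed 0.0471
side oblongL plate 1252 [ 0.3341 -0.3151] [ 85.1911 139.5239] 1.8461 zmed 0.0173
side oblongL knob 163 [ 0.3338 -0.3157] [19.269  60.8723] 3.4107 zmed 0.0472
```

```bash
cat >> h.py <<'E'
G=.0385
def job(ctrl,lid,psiL,can,psiC,h,w,up=.25):
    a=rv(np.radians(psiL));b=rv(np.radians(psiC)); say=lambda *x:print(round(ctrl.sense()["time_s"],1),*x)
    for p,o in ((lid,a),(can,b)):
        assert ctrl.ik([*p,up],o) is not None and ctrl.ik([*p,G if p is lid else h+.02],o) is not None,(p,)
    ctrl.reach([*lid,.16],a); ctrl.grip(min(.09,w+.035))
    ctrl.movel([*lid,G+.03],.2); ctrl.movel([*lid,G],.06)
    s=ctrl.sense(); say("at",s["position"].round(4),s["contact_force"].round(1))
    ctrl.grip(0,30); s=ctrl.sense(); say("gap",s["finger_gap"],s["grip_force"])
    ctrl.movel([*lid,G+.02],.06); ctrl.movel([*lid,up],.25)
    s=ctrl.sense(); say("gap",s["finger_gap"],s["grip_force"])
    if s["finger_gap"]<w-.004: return say("LOST")
    ctrl.reach([*can,up],b)
    z=G+h-.010; ctrl.movel([*can,z+.02],.2); ctrl.sleep(.2)
    f0=ctrl.sense()["contact_force"][2]; zz=z+.004; ctrl.movel([*can,zz],.05)
    while zz>z-.004:
        ctrl.movel([*can,zz],.02); df=ctrl.sense()["contact_force"][2]-f0
        if df>2.5: break
        zz-=.001
    say("seat",zz-z,df,ctrl.sense()["position"].round(4))
    ctrl.grip(min(.09,w+.03)); ctrl.movel([*can,zz+.05],.1); ctrl.movel([*can,up],.25); say("done")
E
python3 - <<'E'
from cell import ctrl
from h import *
job(ctrl,(.3369,-.3153),91.6,(.6278,-.2332),64.9,.06,.018)
p=np.array((.6278,-.2332));az=np.arctan2(p[1],p[0]);o=rv(az+np.pi/2)
ctrl.reach([.6465,-.183,.30],o);ctrl.sleep(.2)
st=ctrl.sense();f=ctrl.grab_frame("wrist");C=cloud(f,wristM(f,st));print(st["time_s"])
cv2.imwrite("pics/o1.png",f["color"][:,:,::-1])
D=C[np.hypot(C[...,0]-p[0],C[...,1]-p[1])<.09]
for hh in(.068,.098):
    P=D[abs(D[:,2]-hh)<.005];print(hh,rect(P[:,:2]),np.median(P[:,2]))
E
```

```text
12.0 at [ 0.3369 -0.3154  0.0386] [-0.8  0.8 -0.2]
12.9 gap 0.0004425427074851619 0.0
14.3 gap 0.0003830192268246951 0.0
14.3 LOST
15.8333
0.068 (array([0., 0.]), (0.0, 0.0), 0.0) nan
0.098 (array([0., 0.]), (0.0, 0.0), 0.0) nan
  return _methods._mean(a, axis=axis, dtype=dtype,
  ret = ret.dtype.type(ret / rcount)
```

View pics/o1.png

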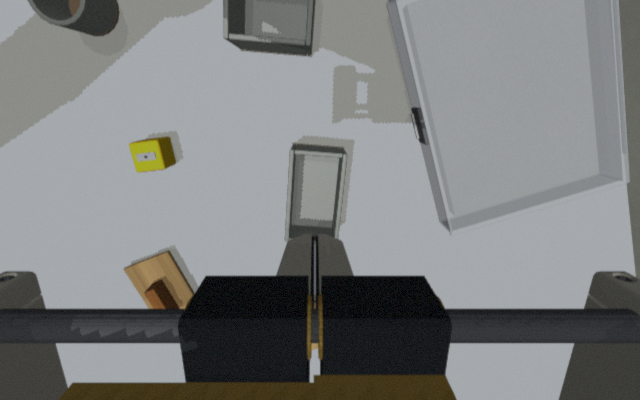

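The gripper closed fully and missed the knob, and the canister at (318,195) is still open. The lid is still at (165,280), so I'll look closer.

```bash
python3 - <<'E'
from cell import ctrl
from h import *
p=np.array((.3369,-.3153))
ctrl.grip(.06)
ctrl.reach([.37,-.278,.30],rv(np.arctan2(p[1],p[0])+np.pi/2));ctrl.sleep(.2)
st=ctrl.sense();f=ctrl.grab_frame("wrist");C=cloud(f,wristM(f,st))
D=C[np.hypot(C[...,0]-p[0],C[...,1]-p[1])<.1]
for hh in(.018,.048):
    P=D[abs(D[:,2]-hh)<.005]
    if len(P): print(hh,rect(P[:,:2]),np.median(P[:,2]))
# look at fingers at grasp hover from outside cameras
ctrl.reach([*p,.16],rv(np.radians(91.6)));ctrl.movel([*p,.07],.2)
st=ctrl.sense();print(st["position"],st["time_s"],st["finger_gap"])
for n,b in(("side",(230,200,470,400)),("wrist",(100,0,540,400))):
    g=ctrl.grab_frame(n);im=g["color"][b[1]:b[3],b[0]:b[2],::-1]
    cv2.imwrite(f"pics/g_{n}.png",cv2.resize(im,None,fx=600/im.shape[0]*.9,fy=600/im.shape[0]*.9))
E
```

```text
0.018 (array([ 0.33680063, -0.31547931]), (81.75904083251953, 138.05494689941406), 1.7128340005874634) 0.01845704641578677
0.048 (array([ 0.33693683, -0.31513513]), (18.109561920166016, 59.88789749145508), 1.7187844514846802) 0.04824756331309149
[ 0.33726354 -0.31555366  0.07061805] 19.8917 0.05979987546988186
```

View pics/g_side.png

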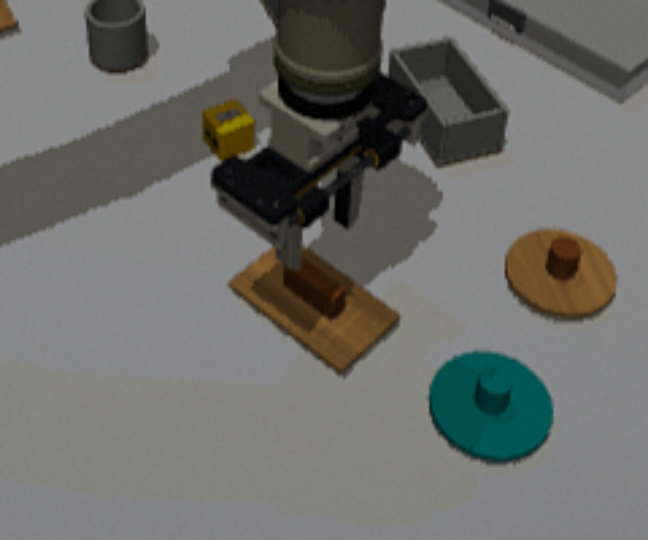

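View pics/g_wrist.png

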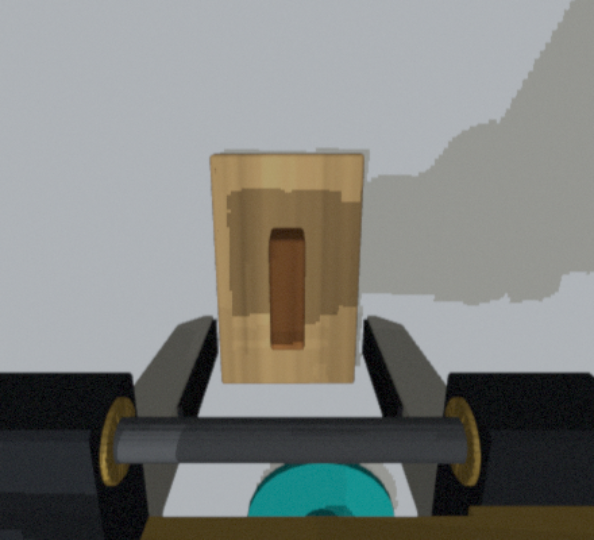

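```bash
python3 - <<'E'
from cell import ctrl
from h import *
st=ctrl.sense();print(st["position"].round(4),Rn.from_rotvec(st["tcp_rot"]).as_matrix().round(3).tolist())
for n in("wrist","side","top"):
    f=ctrl.grab_frame(n)
    if n=="wrist": C=cloud(f,f["T_tool_cam"]).reshape(-1,3);ok=(f["z_map"].ravel()>0)
    else:
        W=cloud(f);R=Rn.from_rotvec(st["tcp_rot"]).as_matrix();C=((W-st["position"])@R).reshape(-1,3);ok=f["z_map"].ravel()>0
    D=C[ok&(abs(C[:,0])<.06)&(abs(C[:,1])<.07)&(C[:,2]<.0185)&(C[:,2]>-.04)]
    for a in(-.04,-.03,-.02,-.01,0,.01):
        for sg in(-1,1):
            E=D[(D[:,2]>a)&(D[:,2]<a+.01)&(D[:,1]*sg>0)]
            if len(E)>4: print(n,a,sg,len(E),np.percentile(E,[2,50,98],axis=0)[:,:2].round(4).tolist())
E
```

```text
[ 0.3376 -0.3158  0.0712] [[-0.028, 1.0, 0.002], [1.0, 0.028, -0.001], [-0.001, 0.002, -1.0]]
wrist -0.04 -1 363 [[-0.0072, -0.0431], [0.0086, -0.0331], [0.0093, -0.0293]]
wrist -0.04 1 344 [[-0.0073, 0.0304], [0.0086, 0.0343], [0.0093, 0.0441]]
wrist -0.03 -1 251 [[-0.0071, -0.0415], [0.0084, -0.0314], [0.0093, -0.0293]]
wrist -0.03 1 257 [[-0.0068, 0.0304], [0.0084, 0.0324], [0.0092, 0.0431]]
wrist -0.02 -1 9 [[-0.0057, -0.034], [0.0058, -0.0296], [0.0089, -0.0294]]
wrist -0.02 1 13 [[-0.0057, 0.0306], [0.0077, 0.0322], [0.0088, 0.0357]]
side -0.04 -1 26 [[-0.0094, -0.0471], [-0.0071, -0.0447], [0.0089, -0.0342]]
side -0.04 1 25 [[-0.0099, 0.0273], [-0.0041, 0.0302], [0.0078, 0.0398]]
side -0.03 -1 14 [[-0.0096, -0.0457], [-0.0075, -0.0395], [0.0076, -0.0313]]
side -0.03 1 28 [[-0.0099, 0.0267], [-0.0057, 0.0295], [0.0079, 0.0387]]
```

The finger pads are centred sideways. However, both cameras show the fingertips ending about 19 mm behind the reported TCP instead of 17 mm ahead, which explains the miss. I'll measure the tip exactly.

```bash
python3 - <<'E'
from cell import ctrl
from h import *
st=ctrl.sense();R=Rn.from_rotvec(st["tcp_rot"]).as_matrix()
for n in("wrist","side"):
    f=ctrl.grab_frame(n);C=(cloud(f,f["T_tool_cam"]) if n=="wrist" else (cloud(f)-st["position"])@R).reshape(-1,3)
    D=C[(f["z_map"].ravel()>0)&(abs(C[:,0])<.011)&(abs(abs(C[:,1])-.037)<.012)&(C[:,2]<.015)]
    print(n,np.sort(D[:,2])[::-1][:20:2].round(4), np.histogram(D[:,2],np.arange(-.05,.016,.005)))
E
```

```text
wrist [-0.0183 -0.0191 -0.0192 -0.0193 -0.0194 -0.0194 -0.0195 -0.0195 -0.0196
 -0.0196] (array([451, 420, 376, 340, 289, 208,  30,   0,   0,   0,   0,   0,   0]), array([-5.00000000e-02, -4.50000000e-02, -4.00000000e-02, -3.50000000e-02,
       -3.00000000e-02, -2.50000000e-02, -2.00000000e-02, -1.50000000e-02,
       -1.00000000e-02, -5.00000000e-03, -2.77555756e-17,  5.00000000e-03,
        1.00000000e-02,  1.50000000e-02]))
side [-0.017  -0.0183 -0.0198 -0.0219 -0.0225 -0.0227 -0.0228 -0.0232 -0.0241
 -0.0242] (array([22, 25, 31, 29, 19, 16,  5,  0,  0,  0,  0,  0,  0]), array([-5.00000000e-02, -4.50000000e-02, -4.00000000e-02, -3.50000000e-02,
       -3.00000000e-02, -2.50000000e-02, -2.00000000e-02, -1.50000000e-02,
       -1.00000000e-02, -5.00000000e-03, -2.77555756e-17,  5.00000000e-03,
        1.00000000e-02,  1.50000000e-02]))
```

```bash
sed -i 's/^G=.*/G=.004  # tips really 19 mm behind the TCP/; s/up=.25/up=.20/' h.py
cat >> h.py <<'E'
def look(ctrl,p,h,sq):
    p=np.array(p);az=np.arctan2(p[1],p[0]);o=rv(az+np.pi/2);q=p+.0515*np.array([-np.sin(az),np.cos(az)])
    ctrl.reach([*q,.30],o);ctrl.sleep(.3)
    st=ctrl.sense();f=ctrl.grab_frame("wrist");C=cloud(f,wristM(f,st));print(st["time_s"])
    D=C[np.hypot(C[...,0]-p[0],C[...,1]-p[1])<.09]
    for hh in(h+.008,h+.038):
        P=D[abs(D[:,2]-hh)<.005]
        if len(P)>5: print(hh,(rect if sq else circ)(P[:,:2]),np.median(P[:,2]))
    return f
E
python3 - <<'E'
from cell import ctrl
from h import *
p=(.3369,-.3153)
job(ctrl,p,91.7,(.6278,-.2333),64.9,.06,.018)
f=look(ctrl,(.6278,-.2333),.06,1)
cv2.imwrite("pics/o2.png",f["color"][:,:,::-1])
E
```

```text
22.5 at [ 0.3369 -0.3154  0.0042] [-0.9 -0.3  0.1]
23.2 gap 0.017762025253669936 30.000485479831696
24.5 gap 0.01754057362315529 29.999805092811584
28.6 seat -0.0010000000000000078 12.617526962321447 [ 0.6279 -0.2334  0.0541]
30.5 done
31.325
0.068 (array([ 0.62847156, -0.23341083]), (138.21681213378906, 82.0987319946289), 64.88291931152344) 0.06844330977734439
0.098 (array([ 0.6286825 , -0.23288898]), (59.354576110839844, 17.926284790039062), 64.93502044677734) 0.09833723495386867
```

View pics/o2.png

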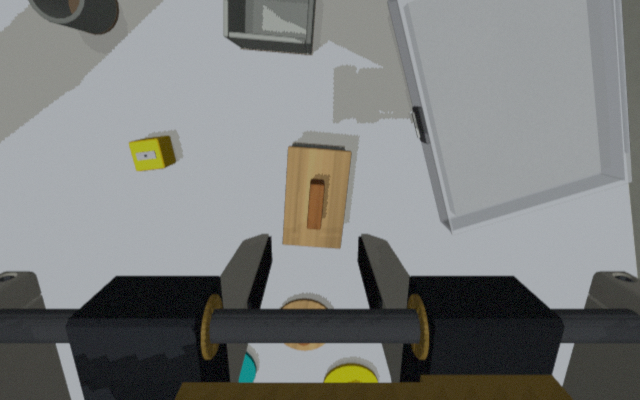

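The oblong lid is seated at (316,197): within 1 mm, 0.1°, and at the right height. Next are the other three.

```bash
python3 - <<'E'
from cell import ctrl
from h import *
az=lambda p:np.degrees(np.arctan2(p[1],p[0]))+90
L,K=(.527,-.4519),(.5235,.4515)
job(ctrl,L,az(L),K,az(K),.12,.028,up=.25)
f=look(ctrl,K,.12,0); cv2.imwrite("pics/t2.png",f["color"][:,:,::-1])
E
```

```text
34.5 at [ 0.5268 -0.452   0.0038] [ 0.3 -0.5 -0.5]
35.2 gap 0.026909444671961116 30.000319632131323
36.7 gap 0.027036957068301642 29.999682807228965
42.8 seat -0.0010000000000000009 9.824095384502112 [0.5237 0.4516 0.1141]
44.6 done
45.3417
0.128 (array([0.52370123, 0.45066266]), 102.51416778564453) 0.12834841490598514
0.158 (array([0.52375604, 0.45113773]), 27.927385330200195) 0.15819712879339046
```

View pics/t2.png

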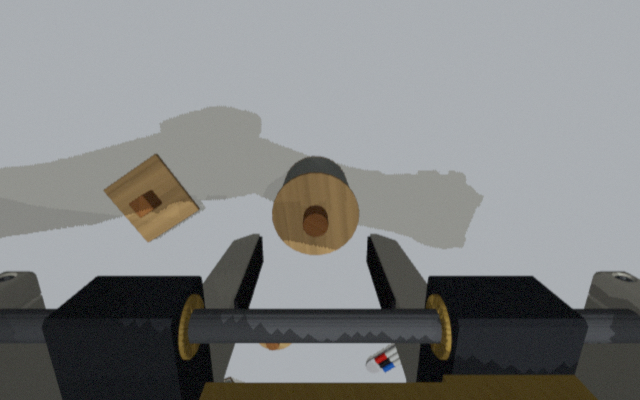

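The tall lid is seated flat at (315,214), within 1 mm. I'll do the square and small lids now.

```bash
python3 - <<'E'
from cell import ctrl
from h import *
az=lambda p:np.degrees(np.arctan2(p[1],p[0]))+90
K=(.6657,.0075)
job(ctrl,(.3471,.2782),73.2,K,64.9,.095,.026,up=.22)
f=look(ctrl,K,.095,1); cv2.imwrite("pics/s2.png",f["color"][:,:,::-1])
E
```

```text
48.3 at [0.3473 0.2784 0.0045] [-0.   0.2  0.6]
48.9 gap 0.0258753312510764 30.00033974647522
50.3 gap 0.025762424532576822 29.999804198741913
54.7 seat -0.0010000000000000009 11.965447771530542 [0.6659 0.0075 0.0891]
56.6 done
57.3333
0.10300000000000001 (array([0.66635504, 0.0076258 ]), (102.18035125732422, 102.27941131591797), 64.92636108398438) 0.10342981562118647
0.133 (array([0.66625922, 0.00780042]), (26.049514770507812, 26.064311981201172), 65.20901489257812) 0.13327379069872203
```

View pics/s2.png

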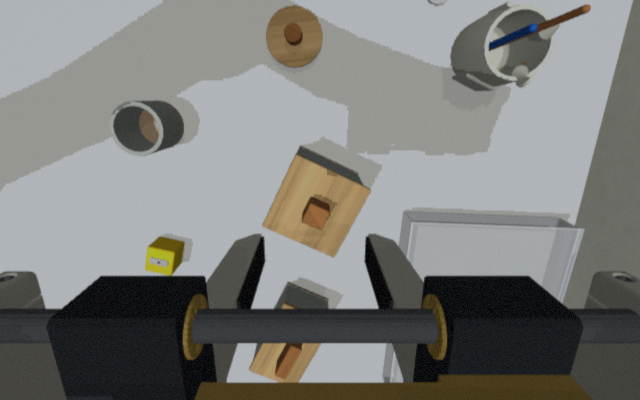

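The square lid is seated and aligned at (317,202). The small lid is last.

```bash
python3 - <<'E'
from cell import ctrl
from h import *
az=lambda p:np.degrees(np.arctan2(p[1],p[0]))+90
L,K=(.6358,.214),(.4411,.0987)
job(ctrl,L,az(L),K,az(K),.07,.022,up=.2)
f=look(ctrl,K,.07,0); cv2.imwrite("pics/m2.png",f["color"][:,:,::-1])
C=cloud(ctrl.grab_frame("top"))
P=C[205:235,320:350].reshape(-1,3);P=P[abs(P[:,2]-.042)<.006];print("sharp",rect(P[:,:2]))
E
```

```text
59.9 at [0.6358 0.2138 0.0038] [-0.  -0.   0.1]
60.6 gap 0.0211128288286006 29.999931876081973
61.9 gap 0.021312046424946805 29.99944383976981
65.7 seat -0.0010000000000000009 18.102299542098365 [0.4412 0.0987 0.0638]
67.5 done
68.375
0.07800000000000001 (array([0.44112558, 0.09885747]), 73.64795684814453) 0.07843226334863368
0.10800000000000001 (array([0.44138318, 0.09893873]), 21.74094581604004) 0.10834153877884195
sharp (array([ 0.43206467, -0.09887624]), (41.23752212524414, 41.97328186035156), 78.54081726074219)
```

View pics/m2.png

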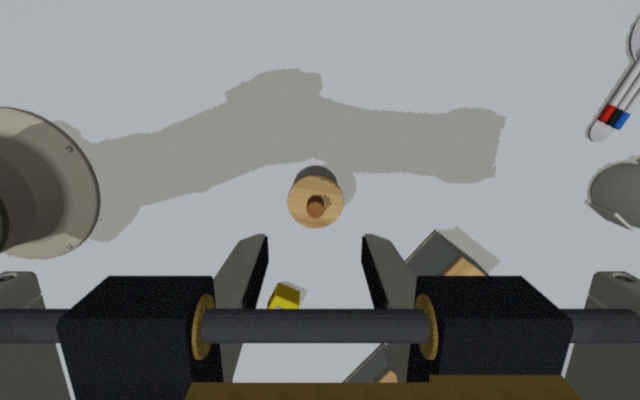

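The small lid is seated at (315,202), the sharpener hasn't moved, and the arm is clear. I'm handing in the job.

```bash
python3 -c "
from cell import ctrl
print(ctrl.close_job())"
```

```text
the job is handed in; nothing more can be done
None
```

All four lids are seated on their canisters, within about 1 mm and aligned on the square and oblong ones, with the sharpener undisturbed; the job was handed in at about 68 s of robot time after one missed first grasp, because the fingertips sit about 36 mm short of where the spec puts them.

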